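Lay the ring-forming block down on the stop board

ROBOT

A 6-joint arm with a two-finger parallel gripper is mounted at the origin on the work surface. World frame = base frame: x ahead of the robot, y to its left, z up, the work surface at z = 0. Lengths are in mm, angles in rad, forces in N, time in s.
With the tool pointing down it reaches from about 275 to 725 mm from the base axis. Payload 5.6 kg.
Tool frame: the origin (TCP) lies at the very end of the fingers, on their centre line; the grasp point (between the pads) lies 19 mm behind it; y points along the fingers, x is the direction in which the jaws open and shut, and the axes are right-handed (so a half turn about y gives the same grasp; the last joint's range is limited). The gripper opens to 85 mm and grips with 20 to 120 N. Pads are 22 mm wide; open, the fingers measure 114 mm over their backs; the gripper's body (76 mm by 85 mm) begins 54 mm behind the grasp point. The pads swing forward as they close: fully open they stand 13 mm farther back than shut.
Start: joints at [-0.984, 0.255, 0.108, 0, -1.424, -0.285], TCP at [163.501, -525.129, 231.283] pointing down, gripper open.
Joint ranges: [-2.95, 2.95], [-1.21, 1.97], [-1.09, 1.5], [-2.87, 1.71], [-2.94, -0.07], [-3.05, 3.05]. Speed limits (rad/s): [2.57, 2.57, 3.14, 3.14, 3.14, 3.14].

INTERFACE

Orientations are given as a 3x3 rotation matrix whose columns are the frame's x, y, z axes.
In Python, from plant import arm, set_gripper, viewer, order gives the robot as it stands. Calls block until the motion is done:
- arm.reach(position, orientation): joint-space move of the TCP to a pose.
- arm.servo_line(position, attitude=None, rate=150): straight line of the TCP; attitude=None keeps the orientation; rate is the mean speed in mm/s.
- arm.move_joints(angles): joint-space move.
- set_gripper(opening, strength=None): opening from 0.0 (shut) to 1.0 (fully open); strength is the grip in N (None keeps the last); returns when the fingers have stopped.
- arm.hold(seconds).
- arm.ik(position, orientation): joint angles nearest the present ones, or None.
- arm.read_state(): the state.
- viewer.camera(name): name is "scene" or "side" or "wrist"; returns (picture, depth): 420x560x3 uint8, blue, green, red; 420x560 float32, mm along the optical axis (not along the pixel's ray), 0 where there is no reading.
- viewer.camera_info(name): a dict with "fovy" (degrees; the focal length in pixels is half the picture's height over the tangent of half this angle, whatever the lens; pixels are square), "cx", "cy" (the principal point, pixels), "position" and "orientation" of the camera in the world. Camera axes: x right, y down, z forward; pixel columns grow to the right and rows downward; lengths in mm; the calibration is good to about 2 mm. A picture is of the moment at which its call begins: read the wrist's pose just before it. camera_info takes no time and is no camera call; for the wrist camera it gives the pose at the moment of the call.
A pose or a line that the arm cannot do raises arm.IKError and nothing moves.
- order.close_job(): hands the job in, once; it reports no verdict.
The state is a dict: "time_s": time; "q": joint angles; "joint_vel": joint speeds; "joint_torque": joint torques, N m; "tool_pos": TCP position; "ee_rot": TCP orientation; "ft_force": force on the tool from outside, world axes, zero at the start; "torque": the same for the moment, N m; "gripper_width": opening from 0.0 (shut) to 1.0 (fully open).
Only numpy, scipy, OpenCV 4.12 (cv2) and the standard library are available. Lean on these libraries where they do the work, as an engineer would, in place of code of your own. Each camera call takes 0.05 s, during which the arm holds its last target.

TASK

Get the wooden forming block ready for use: it stands on end on the stop board and should lie flat on the board on its smooth back, grooves facing up, with its foot end butted square against the cleat. Tip it over away from the cleat and let it down gently with your fingers instead of letting it drop, then push it back against the cleat; do not grip it, lift it off the board or press hard on it. Leave the hammer, the jar and the burr stand where they are, and finish with the hand clear.

Things in the scene. Friction and masses are not known exactly. Their poses are not given: they have to be found in the camera images.
- stop_board: Plywood board fixed on the bench, 300 x 130 mm (x, y), 12 mm thick, with a dark hardwood cleat (the stop) across its whole -x end, 20 mm thick and 22 mm above the board. Origin: centre of its underside, on the bench; x along it from the cleat to the open end (the block is to fall towards +x), z up. The cleat's face that stops the block is the plane x = -130 mm. It never moves.
- block: Pale hardwood forming block, loose, 0.2 to 0.4 kg, 32 mm thick (x), 60 wide (y), 160 tall (z). Origin: centre of its foot end. It starts upright on the board, 5 to 35 mm from the cleat, turned up to 9 degrees. Its -x face, towards the cleat, has 5 half-round grooves across it (28 mm wide near the foot to 8 mm near the head); its +x face is the smooth back. Laid down: x axis down, z along the board's +x.
- block_heel (a point): Middle of the lower edge of the block's back (block x = +16 mm, z = 0), axes as the block's. Pushed near its head, the block tips about this edge, which stays on the board (12 mm above the bench), and falls by itself beyond about 11 degrees of lean. It slides on the board at 0.4 to 1 times its weight.
- hammer: Bystander: small hammer with a wooden handle, 240 mm long, lying on the bench beside the board on the robot's side. Origin: underside of its middle.
- jar: Bystander: small glass jar with a steel lid, 52 mm across, 62 mm tall, beside the board near its cleat end, on the side away from the robot. Origin: centre of its underside.
- burr_stand: Bystander: dark wooden block 75 x 45 x 28 mm with rows of small steel burrs standing in it (about 55 mm tall in all), beside the board near its open end, on the side away from the robot. Origin: centre of its underside.
There are look-alikes about, which are no part of the job. Leave any black look-alike of the block alone.

How it is judged:
By the outcome, as a careful person would: the job done as asked, in the order asked, and still so for the second after the job is handed in, with the robot touching nothing.
It also fails if it takes over 64 s, if anything falls off the work surface, if the arm or the gripper's body presses on something with over 40 N, if the wrist force passes 120 N, or if a joint passes its speed limit or range.

## Working session

There is one attempt and no reset: what is moved stays moved. The work goes in short steps, each a Python script; the robot and the scene stay as the last script left them, time stands still between calls to the robot, and variables do not carry over. Pictures are saved under pics/ and viewed, and the job is handed in when it is done.

```bash
ls; mkdir -p pics
python3 - <<'E'
from plant import arm, set_gripper, viewer, order
import cv2,numpy as np
for n in ["scene","side"]:
    p,d=viewer.camera(n); cv2.imwrite(f"pics/{n}0.png",p); np.save(f"{n}0.npy",d); print(n,viewer.camera_info(n))
print(arm.read_state())
E
```

```text
pics
scene {'fovy': 55.366420607194655, 'cx': 280.1814548749512, 'cy': 206.13609634306533, 'position': array([933.19954207, -56.79698318, 562.66411931]), 'orientation': array([[ 0.06299325,  0.8086838 , -0.58486098],
       [ 0.99793749, -0.0582933 ,  0.02688243],
       [-0.01235409, -0.5853481 , -0.81068796]])}
side {'fovy': 47.50907527761533, 'cx': 279.4219285764606, 'cy': 217.94219237929764, 'position': array([ 460.48837215, -619.81018046,  517.22293489]), 'orientation': array([[ 0.98883464, -0.09603693,  0.11394281],
       [-0.1489464 , -0.61344475,  0.77556464],
       [-0.00458523, -0.78387655, -0.62089977]])}
{'time_s': 0.1, 'q': array([-9.84389271e-01,  2.55700741e-01,  1.07135575e-01, -4.09803402e-04,
       -1.42388137e+00, -2.84601628e-01]), 'joint_vel': array([ 0.00122589, -0.00167016,  0.00216241,  0.00193743,  0.00114906,
        0.00156838]), 'joint_torque': array([-4.94020293e-03, -3.87604415e+01,  2.38474149e+01,  5.37809059e+00,
       -3.80610523e-03, -1.06837615e-05]), 'tool_pos': array([ 163.40724408, -524.71165286,  230.48194402]), 'ee_rot': array([[-2.97186428e-01, -5.75512047e-04, -9.54819300e-01],
       [ 9.54817964e-01,  1.59883874e-03, -2.97186976e-01],
       [ 1.69763677e-03, -9.99998556e-01,  7.43560659e-05]]), 'ft_force': array([-0.24685272,  0.71710667,  0.56401336]), 'torque': array([-0.02578525,  0.00110427,  0.03604376]), 'gripper_width': 0.9982864188840744}
```

View pics/scene0.png

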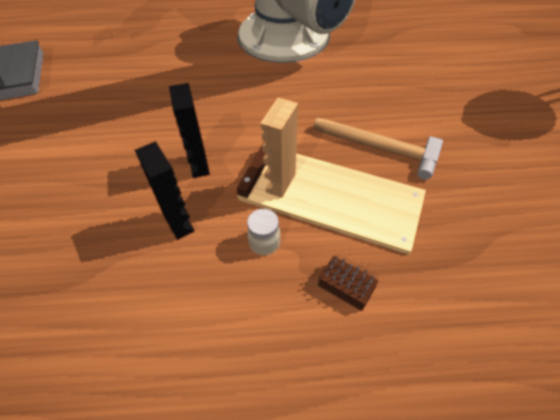

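View pics/side0.png

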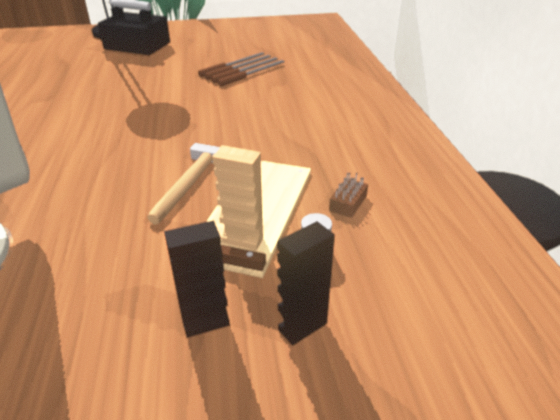

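The wanted block could be confused with three standing blocks. The pale one is on the board at scene (280,148) / side (240,200). The two black ones are at scene (190,130) and (166,190) / side (200,280) and (305,285). I choose the pale one on the board, since the black ones are to be left alone. Next I check it in a crop and measure it from depth.

```bash
cat > h.py <<'E'
import numpy as np,cv2
from plant import arm,set_gripper,viewer,order
def cloud(name,d=None,img=None,info=None):
    info=info or viewer.camera_info(name)
    if d is None: img,d=viewer.camera(name)
    f=d.shape[0]/2/np.tan(np.radians(info['fovy'])/2)
    v,u=np.mgrid[:d.shape[0],:d.shape[1]]
    P=np.stack([(u-info['cx'])/f*d,(v-info['cy'])/f*d,d],-1)@info['orientation'].T+info['position']
    P[d<=0]=np.nan
    return P,img
E
python3 - <<'E'
from h import *
im=[]
for n,(u,v) in dict(scene=(290,160),side=(240,200)).items():
    d=np.load(f"{n}0.npy"); img=cv2.imread(f"pics/{n}0.png")
    P,_=cloud(n,d,img); np.save(n+"P.npy",P)
    im.append(cv2.resize(img[v-70:v+90,u-80:u+80],(400,400),interpolation=cv2.INTER_CUBIC))
    if n=="scene": box=np.s_[90:260,230:430]
    else: box=np.s_[140:275,195:320]
    Q=P[box].reshape(-1,3); C=img[box].reshape(-1,3).astype(int)
    pale=(C[:,1]>110)&(C[:,2]>150)&(C[:,0]>60)
    for lo,hi,l in [(5,20,'board'),(160,182,'top'),(25,42,'cleat?')]:
        s=(Q[:,2]>lo)&(Q[:,2]<hi)
        if l=='cleat?': s&=(C.sum(1)<250)
        else: s&=pale
        q=Q[s]; 
        if len(q)<10: print(n,l,len(q)); continue
        r=cv2.minAreaRect(q[:,:2].astype(np.float32)); print(n,l,len(q),'medz',np.median(q[:,2]),'c',r[0],'sz',r[1],'ang',r[2])
cv2.imwrite("pics/crop0.png",np.hstack(im))
E
```

```text
scene board 9115 medz 13.264762302972144 c (488.85723876953125, 14.189453125) sz (397.7538146972656, 305.9356689453125) ang 70.11287689208984
scene top 738 medz 173.20143035859257 c (487.15948486328125, -34.53655242919922) sz (33.24581527709961, 60.90691375732422) ang 62.45391845703125
scene cleat? 544 medz 34.78821972517892 c (551.0107421875, -47.739654541015625) sz (260.05267333984375, 79.91313171386719) ang 24.3855037689209
side board 3495 medz 13.180870939189788 c (463.9261169433594, 72.70875549316406) sz (303.1251220703125, 241.2809295654297) ang 64.7102279663086
side top 950 medz 172.34293928345178 c (477.6775207519531, -117.45378112792969) sz (130.183349609375, 211.6350555419922) ang 18.709985733032227
side cleat? 394 medz 33.59350893861077 c (480.18792724609375, -92.75910949707031) sz (17.41286277770996, 70.29258728027344) ang 64.4584732055664
```

View pics/crop0.png

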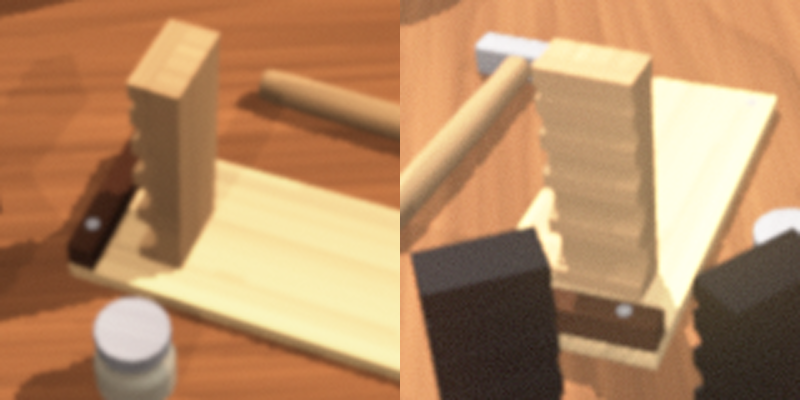

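Run:
```python
from h import *
for n in ["scene","side"]:
    P=np.load(n+"P.npy"); img=cv2.imread(f"pics/{n}0.png"); hsv=cv2.cvtColor(img,cv2.COLOR_BGR2HSV)
    for nm,lo,hi,col in [('board',7,18,img[...,0]>95),('cleat',28,40,img.sum(2)<240),('top',162,182,img[...,1]>100)]:
        m=((P[...,2]>lo)&(P[...,2]<hi)&col&(P[...,0]>330)&(P[...,0]<620)&(P[...,1]>-150)&(P[...,1]<260)).astype(np.uint8)
        k,l,st,_=cv2.connectedComponentsWithStats(m)
        i=1+np.argmax(st[1:,4]); q=P[l==i]
        q=q[(q[:,2]<np.median(q[:,2])+4)&(q[:,2]>np.median(q[:,2])-3)]
        r=cv2.minAreaRect(q[:,:2].astype(np.float32)); print(n,nm,len(q),np.round(np.median(q[:,2]),1),np.round(cv2.boxPoints(r),1).tolist(),np.round(r[1],1),r[2])
    # back face of block (scene): normal
P=np.load("sceneP.npy")
for z0 in (40,80,120,150):
    Q=P[90:200,230:310].reshape(-1,3); q=Q[abs(Q[:,2]-z0)<6]
    r=cv2.minAreaRect(q[:,:2].astype(np.float32)); print(z0,len(q),r)
# things around
for n in ["scene"]:
    Q=P.reshape(-1,3); 
    for nm,b in dict(hammer=np.s_[110:185,310:445],jar=np.s_[205:258,240:285],burr=np.s_[250:312,312:382],bl1=np.s_[80:180,165:212],bl2=np.s_[140:242,130:195]).items():
        q=P[b].reshape(-1,3); q=q[(q[:,2]>(12 if nm=='hammer' else 25))]
        print(nm,np.round(np.nanpercentile(q,[2,98],axis=0),0).tolist())
```

```text
scene board 8558 13.3 [[399.29998779296875, -38.400001525878906], [518.7999877929688, -95.0], [639.2000122070312, 159.1999969482422], [519.7000122070312, 215.8000030517578]] [281.2 132.3] 64.65847778320312
scene cleat 439 35.1 [[415.8999938964844, -66.80000305175781], [510.6000061035156, -111.69999694824219], [519.5, -93.0999984741211], [424.79998779296875, -48.20000076293945]] [ 20.6 104.8] 64.63570404052734
scene top 668 173.3 [[452.5, -35.20000076293945], [507.1000061035156, -63.70000076293945], [522.2999877929688, -34.599998474121094], [467.70001220703125, -6.0]] [32.9 61.7] 62.41453170776367
side board 2880 13.2 [[429.70001220703125, -82.9000015258789], [521.7999877929688, -120.30000305175781], [636.9000244140625, 163.1999969482422], [544.7000122070312, 200.60000610351562]] [306.   99.5] 67.90638732910156
side cleat 258 34.6 [[452.5, -88.19999694824219], [507.8999938964844, -115.19999694824219], [515.2000122070312, -100.30000305175781], [459.79998779296875, -73.19999694824219]] [16.6 61.7] 63.99271774291992
side top 606 172.9 [[449.70001220703125, -40.099998474121094], [505.1000061035156, -67.0999984741211], [520.7999877929688, -34.79999923706055], [465.5, -7.800000190734863]] [35.8 61.6] 64.0121841430664
40 509 ((473.8472900390625, -51.50123596191406), (76.49130249023438, 116.57730102539062), 64.38424682617188)
80 136 ((497.759521484375, -25.040512084960938), (25.61179542541504, 64.21697998046875), 37.08769226074219)
120 183 ((498.12158203125, -26.188739776611328), (27.853546142578125, 67.62626647949219), 34.71571731567383)
150 215 ((487.83099365234375, -34.81193542480469), (32.51935577392578, 60.383670806884766), 62.65843200683594)
hammer [[351.0, 24.0, 12.0], [500.0, 257.0, 28.0]]
jar [[580.0, -90.0, 27.0], [623.0, -46.0, 65.0]]
burr [[655.0, 15.0, 26.0], [719.0, 86.0, 50.0]]
bl1 [[397.0, -198.0, 34.0], [574.0, -163.0, 162.0]]
bl2 [[450.0, -234.0, 35.0], [585.0, -181.0, 162.0]]
```

The crop confirms the choice: the pale block stands on the board with its grooves toward the dark cleat, and the smooth back faces the open end. My plan is to straddle the head loosely with the fingers, tip it, and let it down on the +x finger while tilting the tool. First I check reach.

```bash
cat >> h.py <<'E'
TH=np.radians(64.65)
U=np.array([np.cos(TH),np.sin(TH),0]);V=np.array([-np.sin(TH),np.cos(TH),0]);Z=np.array([0,0,1.])
O=np.array([514.7,50.8,0])
YB=-12.0; HX=-73.0   # block y, heel x in board frame
SW=lambda g:13*(g/85)**1.5
SGN=1
def rot(be,s=None):
    s=s or SGN
    p=-np.sin(be)*U-np.cos(be)*Z; x=s*(np.cos(be)*U-np.sin(be)*Z)
    return np.stack([x,p,np.cross(x,p)],1)
def W(x,y,z): return O+x*U+y*V+z*Z
def tcp_from_C(Cx,Cz,be,g):
    """C: inner tip corner of +x finger, board coords"""
    xh=np.array([np.cos(be),-np.sin(be)]);p=np.array([-np.sin(be),-np.cos(be)])
    c=np.array([Cx,Cz])-g/2*xh+p*SW(g)
    return W(c[0],YB,c[1])
def pose(th,be,d,g):
    H=np.array([HX+160*np.sin(th),12+160*np.cos(th)]);p=np.array([-np.sin(be),-np.cos(be)])
    C=H+p*d
    return tcp_from_C(C[0],C[1],be,g)
E
python3 - <<'E'
from h import *
for s in (1,-1):
    for th,be,d,g in [(0,0,25,45),(20,5,25,45),(20,5,25,75),(40,20,20,75),(60,30,18,75),(75,38,15,75),(85,45,10,75),(85,52,10,75),(85,60,8,75)]:
        t,b=np.radians([th,be]); P=pose(t,b,d,g); q=arm.ik(P,rot(b,s)); print(s,th,be,np.round(P),None if q is None else np.round(q,2))
    # withdraw + push pose
    for x in (200,60):
      b=np.radians(45); q=arm.ik(W(x,YB,40),rot(b,s)); print('wd',x,None if q is None else np.round(q,2))
E
```

```text
1 0 0 [485. -41. 142.] [ 0.24  0.18 -0.22  0.   -1.17 -2.25]
1 20 5 [507.   7. 134.] [ 0.37  0.25 -0.18  0.06 -1.21 -2.41]
1 20 5 [500.  -7. 130.] [ 0.35  0.24 -0.2   0.07 -1.19 -2.39]
1 40 20 [519.  31. 118.] [ 0.5   0.4  -0.11  0.21 -1.35 -2.59]
1 60 30 [534.  63.  86.] [ 0.59  0.56 -0.02  0.26 -1.45 -2.69]
1 75 38 [541.  78.  56.] [ 0.63  0.69  0.04  0.3  -1.52 -2.75]
1 85 45 [545.  86.  38.] [ 0.65  0.8   0.1   0.33 -1.6  -2.78]
1 85 52 [546.  88.  43.] [ 0.67  0.87  0.16  0.36 -1.71 -2.8 ]
1 85 60 [548.  92.  49.] [ 0.69  0.95  0.23  0.39 -1.83 -2.8 ]
wd 200 [ 0.74  1.05  0.67  0.29 -1.92 -2.76]
wd 60 [ 0.66  0.82  0.15  0.32 -1.63 -2.78]
-1 0 0 [485. -41. 142.] [ 0.24  0.18 -0.22  0.   -1.17  0.89]
-1 20 5 [507.   7. 134.] [ 0.37  0.25 -0.18  0.06 -1.21  0.74]
-1 20 5 [500.  -7. 130.] [ 0.35  0.24 -0.2   0.07 -1.19  0.76]
-1 40 20 [519.  31. 118.] [ 0.5   0.4  -0.11  0.21 -1.35  0.55]
-1 60 30 [534.  63.  86.] [ 0.59  0.56 -0.02  0.26 -1.45  0.45]
-1 75 38 [541.  78.  56.] [ 0.63  0.69  0.04  0.3  -1.52  0.39]
-1 85 45 [545.  86.  38.] [ 0.65  0.8   0.1   0.33 -1.6   0.36]
-1 85 52 [546.  88.  43.] [ 0.67  0.87  0.16  0.36 -1.71  0.35]
-1 85 60 [548.  92.  49.] [ 0.69  0.95  0.23  0.39 -1.83  0.34]
wd 200 [ 0.74  1.05  0.67  0.29 -1.92  0.38]
wd 60 [ 0.66  0.82  0.15  0.32 -1.63  0.36]
```

```bash
sed -i 's/^SGN=1/SGN=-1/' h.py
python3 - <<'E'
from h import *
P=pose(0,0,25,48); print(P)
# centre gap: back at HX, block centre HX-16
c=W(HX-16,YB,250); arm.reach(c,rot(0)); set_gripper(48/85,20)
s=arm.read_state(); print(s['time_s'],s['tool_pos'],s['gripper_width'],s['ft_force'])
for n in ["scene","side","wrist"]:
    Pc,i=cloud(n); cv2.imwrite(f"pics/{n}1.png",i); np.save(n+"P1.npy",Pc)
E
python3 -c "
import cv2,numpy as np
a=cv2.imread('pics/scene1.png')[0:240,180:400];b=cv2.imread('pics/side1.png')[0:300,120:380]
cv2.imwrite('pics/m1.png',np.hstack([cv2.resize(a,(400,436)),cv2.resize(b,(378,436))]))"
```

```text
[484.01428503 -41.99755868 141.48333236]
2.6667 [487.44615033 -34.87017381 249.98187553] 0.5643097151947116 [-0.63643896 -0.18165544 -0.00158846]
```

View pics/m1.png

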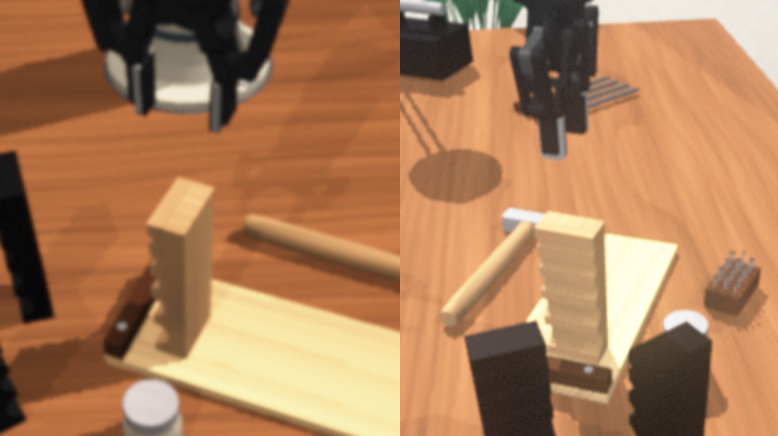

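View pics/wrist1.png

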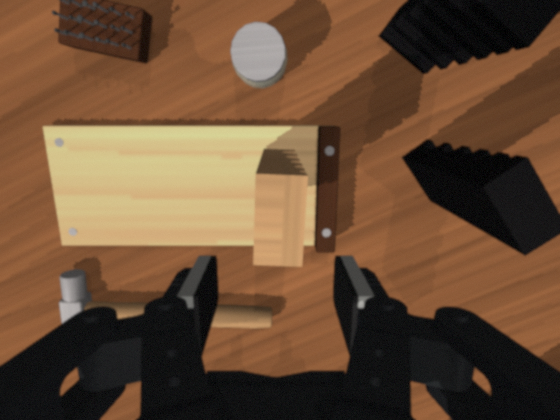

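The wrist view shows the fingers (tips at about (205,260) and (345,262)) aligned with the board axis. The block top is at (280,220), the cleat at (328,188). Now I measure the finger tips and refine the block and board fit.

Run:
```python
from h import *
P=np.load("wristP1.npy"); img=cv2.imread("pics/wrist1.png")
B=np.stack([(P-O)@U,(P-O)@V,P[...,2]],-1)
def fit(nm,m):
    k,l,st,_=cv2.connectedComponentsWithStats(m.astype(np.uint8)); i=1+np.argmax(st[1:,4]); q=B[l==i]
    r=cv2.minAreaRect(q[:,:2].astype(np.float32)); print(nm,len(q),np.round(np.median(q[:,2]),1),np.round(r[0],1),np.round(r[1],1),np.round(r[2],2),np.round(np.percentile(q[:,:2],[1,99],axis=0),1).tolist())
z=B[...,2]
fit('board',(abs(z-12.5)<4)&(img[...,0]>95)); fit('cleat',(abs(z-34)<5)&(img.sum(2)<260)&(abs(B[...,0]+140)<25)); fit('top',(abs(z-172)<5)&(img[...,1]>90))
for nm,b in dict(L=np.s_[250:330,170:225],R=np.s_[250:330,330:380]).items():
    q=B[b].reshape(-1,3); q=q[(q[:,2]>235)&(q[:,2]<330)]
    print(nm,len(q),np.round(np.percentile(q,[1,50,99],axis=0),1).tolist())
for v in (256,258,260,265,270,280): print(v,[(u,*np.round(B[v,u],0)) for u in (185,195,200,205,210,214)])
for n in ("scene","side"):
    P=np.load(n+"P1.npy");b=np.s_[0:90,230:330] if n=="scene" else np.s_[60:120,190:270]
    q=np.stack([(P-O)@U,(P-O)@V,P[...,2]],-1)[b].reshape(-1,3); q=q[(q[:,2]>225)&(q[:,2]<262)&(abs(q[:,0]+89)<60)&(abs(q[:,1]+12)<40)]
    for lo in range(240,262,4):
        w=q[(q[:,2]>=lo)&(q[:,2]<lo+4)]; print(n,lo,len(w),np.round(w[:,:2].min(0),0) if len(w) else '',np.round(w[:,:2].max(0),0) if len(w) else '')
```

```text
board 25082 12.4 [ 9.9 -0.9] [128.4 278.8] 89.97 [[-108.9, -64.1], [145.7, 61.4]]
cleat 2419 34.0 [-141.4   -0.6] [130.6  20.4] 89.99 [[-151.1, -64.9], [-131.4, 62.0]]
top 4638 172.2 [-91.6 -12.4] [60.5 32.1] 87.69 [[-107.6, -42.2], [-75.6, 16.9]]
L 3081 [[-68.6, -30.2, 254.7], [-63.7, -23.1, 281.3], [-52.2, -3.6, 317.1]]
R 2985 [[-126.0, -30.1, 254.6], [-114.7, -22.8, 280.8], [-109.9, -3.4, 316.9]]
256 [(185, np.float64(15.0), np.float64(81.0), np.float64(1.0)), (195, np.float64(4.0), np.float64(82.0), np.float64(-1.0)), (200, np.float64(-59.0), np.float64(-24.0), np.float64(258.0)), (205, np.float64(-61.0), np.float64(-24.0), np.float64(257.0)), (210, np.float64(-63.0), np.float64(-24.0), np.float64(258.0)), (214, np.float64(-65.0), np.float64(-24.0), np.float64(259.0))]
258 [(185, np.float64(15.0), np.float64(84.0), np.float64(1.0)), (195, np.float64(4.0), np.float64(84.0), np.float64(1.0)), (200, np.float64(-60.0), np.float64(-24.0), np.float64(261.0)), (205, np.float64(-62.0), np.float64(-24.0), np.float64(261.0)), (210, np.float64(-64.0), np.float64(-25.0), np.float64(261.0)), 
[... 1219 characters left out ...]
280 [(185, np.float64(-58.0), np.float64(-24.0), np.float64(279.0)), (195, np.float64(-62.0), np.float64(-24.0), np.float64(279.0)), (200, np.float64(-64.0), np.float64(-25.0), np.float64(280.0)), (205, np.float64(-65.0), np.float64(-23.0), np.float64(278.0)), (210, np.float64(-65.0), np.float64(-20.0), np.float64(270.0)), (214, np.float64(-65.0), np.float64(-16.0), np.float64(262.0))]
scene 240 0  
scene 244 0  
scene 248 0  
scene 252 13 [-111.  -21.] [-56.  -3.]
scene 256 47 [-117.  -24.] [-56.  -3.]
scene 260 29 [-123.  -24.] [-51.  -2.]
side 240 0  
side 244 0  
side 248 0  
side 252 41 [-121.  -21.] [-63.  -3.]
side 256 76 [-121.  -23.] [-59.  -1.]
side 260 42 [-126.  -23.] [-62.  -2.]
```

```bash
python3 -c "
import cv2,numpy as np
a=cv2.imread('pics/scene1.png')[10:80,230:310];b=cv2.imread('pics/wrist1.png')[240:340,150:400]
cv2.imwrite('pics/f1.png',np.vstack([cv2.resize(b,(750,300),interpolation=cv2.INTER_CUBIC),cv2.resize(a,(750,300)[::1],interpolation=cv2.INTER_CUBIC)]))"
```

```text
(no output)
```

View pics/f1.png

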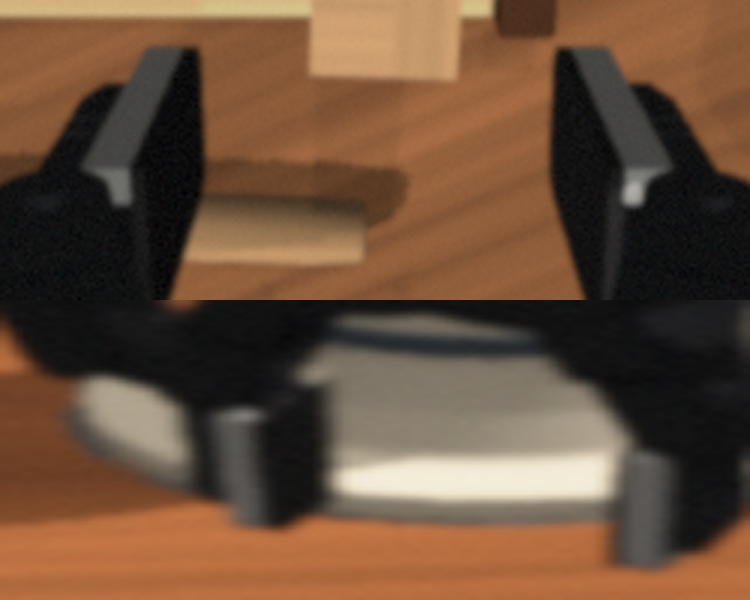

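```bash
cat >> h.py <<'E'
SW=lambda g:13*(g/85)**1.8
# block frame (tipping plane)
THB=np.radians(62.5)
Ub=np.array([np.cos(THB),np.sin(THB),0]);Vb=np.array([-np.sin(THB),np.cos(THB),0])
HEEL=O-91*U-12*V+16*Ub
def rotb(be,s=-1):
    p=-np.sin(be)*Ub-np.cos(be)*Z; x=s*(np.cos(be)*Ub-np.sin(be)*Z)
    return np.stack([x,p,np.cross(x,p)],1)
def poseC(cx,cz,be,g):  # inner tip corner of + finger: cx from heel, cz above board
    c=np.array([cx,cz])-g/2*np.array([np.cos(be),-np.sin(be)])+SW(g)*np.array([-np.sin(be),-np.cos(be)])
    return HEEL+c[0]*Ub+(12+c[1])*Z
def poseb(th,be,d,g):
    return poseC(160*np.sin(th)-d*np.sin(be),160*np.cos(th)-d*np.cos(be),be,g)
def st(tag=''):
    s=arm.read_state(); print(tag,'t%.2f'%s['time_s'],'F',np.round(s['ft_force'],1),'g%.1f'%(85*s['gripper_width'])); return s
def snap(tag,cams=("scene","wrist")):
    ims=[]
    for n in cams:
        P,i=cloud(n); cv2.imwrite(f"pics/{n}_{tag}.png",i); np.save(f"{n}_{tag}.npy",P); ims.append(i)
    return ims
E
python3 - <<'E'
from h import *
r=np.radians
g=52
P=HEEL-16*Ub+(172-25-SW(g))*Z
set_gripper(g/85,20)
arm.reach(P+40*Z,rotb(0)); arm.servo_line(P,rotb(0),rate=80); st('down')
set_gripper(40/85,20); s=st('closed'); print(s['tool_pos'])
cv2.imwrite("pics/m2.png",np.hstack([i[60:300,180:380] for i in snap("2",("scene","side"))]+[cv2.resize(snap("2w",("wrist",))[0],(320,240))]))
E
```

```text
down t4.06 F [ 0.3 -0.2  0. ] g51.9
closed t4.33 F [ 0.1 -0.3  0.2] g40.3
[486.84858042 -36.54337277 142.0684982 ]
```

View pics/m2.png

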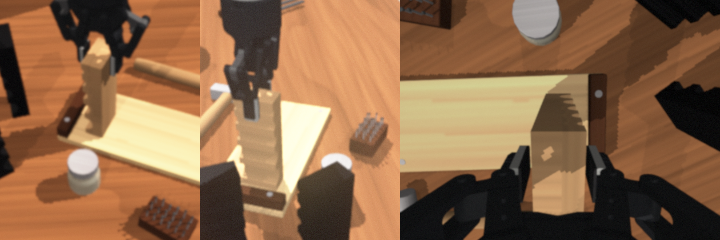

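The fingers straddle the head without touching, with zero force change. Now I tip it.

Run:
```python
from h import *
r=np.radians
g=40
for th in (5,9,12,15,18,22,26,30):
    be=max(0,th-4); arm.servo_line(poseb(r(th),r(be),25,g),rotb(r(be)),rate=50); st(th)
cv2.imwrite("pics/m3.png",np.hstack([i[60:300,180:380] for i in snap("3",("scene","side"))]+[cv2.resize(snap("3w",("wrist",))[0],(320,240))]))
```

```text
5 t4.83 F [ 0.7  0.  -0. ] g40.2
9 t5.16 F [ 0.1 -0.4 -0.4] g40.0
12 t5.45 F [-0.7  0.3 -0.4] g40.2
15 t5.74 F [ 0.6  0.3 -0.6] g40.0
18 t6.03 F [-0.2  0.3 -0.3] g40.3
22 t6.37 F [0.7 0.7 0.3] g40.2
26 t6.70 F [-0.4  0.9 -0.8] g40.1
30 t7.03 F [-0.1 -0.7 -1.1] g40.4
```

View pics/m3.png

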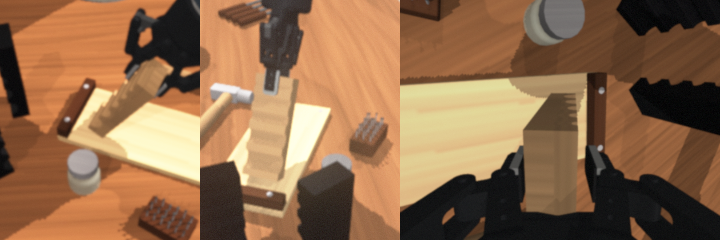

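The block leans about 30° and rests on the +x finger, with its heel in place. I continue lowering while opening the jaws in small steps.

Run:
```python
from h import *
r=np.radians
th=30
for g in (45,50,55,60,65,70,75):
    set_gripper(g/85,20); th+=2; be=th-4
    arm.servo_line(poseb(r(th),r(be),24,g),rotb(r(be)),rate=40)
st(th)
for th in (48,52,56,60,64,67):
    be=min(th-4,50); arm.servo_line(poseb(r(th),r(be),22,g),rotb(r(be)),rate=45); st(th)
cv2.imwrite("pics/m4.png",np.hstack([i[60:300,180:380] for i in snap("4",("scene","side"))]+[cv2.resize(snap("4w",("wrist",))[0],(320,240))]))
# block orientation from scene cloud
P=np.load("scene_4.npy"); img=cv2.imread("pics/scene_4.png")
B=np.stack([(P-HEEL)@Ub,(P-HEEL)@Vb,P[...,2]-12],-1); m=(img[...,0]>50)&(img[...,1]>80)&(abs(B[...,1])<32)&(B[...,0]>-40)&(B[...,0]<200)&(B[...,2]>8)
q=B[m]; print(len(q)); 
for y0 in range(-30,30,10):
    w=q[(q[:,1]>y0)&(q[:,1]<y0+10)]; print(y0,len(w),np.round(np.percentile(w,[1,99],axis=0),0).tolist() if len(w)>5 else '')
```

```text
44 t10.51 F [ 0.7  0.  -1. ] g75.2
48 t10.88 F [-0.3 -0.4 -1.3] g75.0
52 t11.22 F [-0.4  0.2  0.1] g75.0
56 t11.60 F [ 0.1 -0.1 -1.1] g75.1
60 t12.00 F [ 0.3  0.8 -1.2] g74.8
64 t12.40 F [-0.4 -0.2 -1.5] g75.2
67 t12.73 F [ 0.1  0.2 -1. ] g75.2
4143
-30 1445 [[-8.0, -30.0, 11.0], [145.0, -20.0, 89.0]]
-20 600 [[-10.0, -20.0, 26.0], [194.0, -10.0, 137.0]]
-10 622 [[-8.0, -10.0, 27.0], [165.0, -0.0, 195.0]]
0 519 [[-10.0, 0.0, 26.0], [165.0, 10.0, 195.0]]
10 453 [[-10.0, 10.0, 26.0], [193.0, 20.0, 170.0]]
20 418 [[-10.0, 20.0, 26.0], [146.0, 30.0, 90.0]]
```

View pics/m4.png

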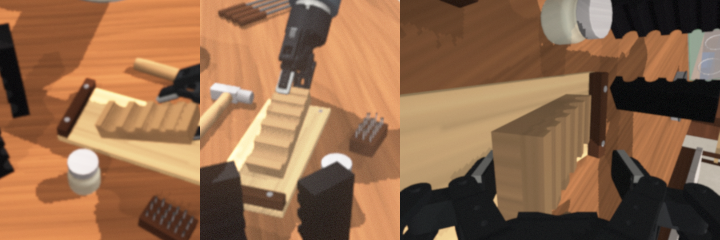

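View pics/scene_4.png

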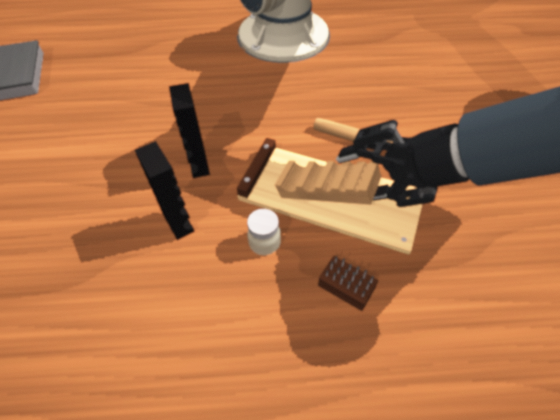

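The block is at about 67° as predicted: the head reads (145, 89) mm against a predicted (147, 92), so the heel has not slipped. I lower further.

Run:
```python
from h import *
r=np.radians
g=75
for th,be,d in ((70,50,21),(74,49,18),(77,48,16),(79,47,14),(81,46,12),(83,45,9),(84,45,8)):
    arm.servo_line(poseb(r(th),r(be),d,g),rotb(r(be)),rate=35); st(th)
a,b,c=snap("5",("scene","side","wrist"))
f=lambda i,sz:cv2.resize(i,sz,interpolation=cv2.INTER_CUBIC)
cv2.imwrite("pics/m5.png",np.vstack([np.hstack([f(a[120:240,250:410],(400,300)),f(b[60:210,210:410],(400,300))]),np.hstack([f(c,(400,300)),np.zeros((300,400,3),np.uint8)])]))
P=np.load("scene_5.npy"); 
B=np.stack([(P-HEEL)@Ub,(P-HEEL)@Vb,P[...,2]-12],-1)
for v in range(185,205,2): print(v,[(u,*np.round(B[v,u]).astype(int)) for u in range(372,400,4)])
```

```text
70 t13.27 F [-0.2  0.1 -2.2] g75.1
74 t13.73 F [-0.4  0.8 -2. ] g75.0
77 t14.12 F [-0.2  0.7 -1.3] g74.9
79 t14.43 F [ 0.3  0.2 -1.7] g74.8
81 t14.73 F [-0.1  0.7 -0.7] g75.1
83 t15.03 F [ 0.9  0.6 -0.8] g75.0
84 t15.28 F [-0.2  1.2 -1.4] g74.9
185 [(372, np.int64(138), np.int64(26), np.int64(42)), (376, np.int64(144), np.int64(27), np.int64(44)), (380, np.int64(150), np.int64(27), np.int64(46)), (384, np.int64(155), np.int64(30), np.int64(46)), (388, np.int64(163), np.int64(-18), np.int64(104)), (392, np.int64(168), np.int64(-17), np.int64(105)), (396, np.int64(173), np.int64(-16), np.int64(107))]
187 [(372, np.int64(139), np.int64(22), np.int64(41)), (376, np.int64(145), np.int64(20), np.int64(47)), (380, np.int64(151), np.int64(24), np.int64(46)), (384, np.int64(155), np.int64(63), np.int64(3)), (388, np.int64(162), np.int64(66), np.int64(2)), (392, np.int64(169), np.int64(-10), np.int64(93)), (396, np.int64(174), np.int64(-11), np.int64(97))]
189 [(372, np.int64(140), np.int64(19), np.int64(40)), (376, np.int64(146), np.int64(17), np.int64(45)), (380, np.int64(152), np.int64(20),
[... 1974 characters left out ...]
[(372, np.int64(147), np.int64(-7), np.int64(44)), (376, np.int64(153), np.int64(-5), np.int64(44)), (380, np.int64(158), np.int64(16), np.int64(21)), (384, np.int64(163), np.int64(36), np.int64(-1)), (388, np.int64(170), np.int64(36), np.int64(2)), (392, np.int64(176), np.int64(40), np.int64(2)), (396, np.int64(182), np.int64(43), np.int64(1))]
203 [(372, np.int64(148), np.int64(-13), np.int64(46)), (376, np.int64(154), np.int64(-11), np.int64(47)), (380, np.int64(158), np.int64(27), np.int64(2)), (384, np.int64(164), np.int64(31), np.int64(0)), (388, np.int64(171), np.int64(32), np.int64(3)), (392, np.int64(177), np.int64(11), np.int64(33)), (396, np.int64(182), np.int64(9), np.int64(37))]
```

View pics/m5.png

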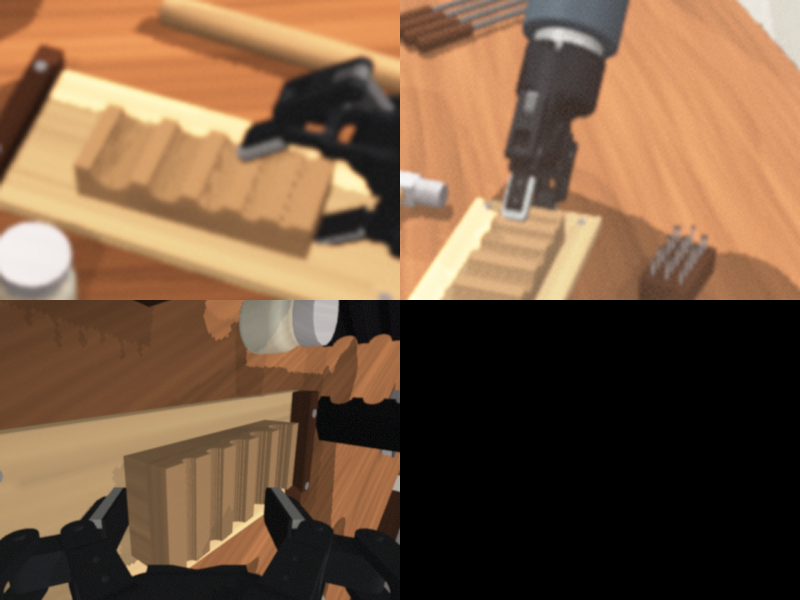

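The head is about 14 mm up on the finger ramp and the heel has crept about 3 mm toward the cleat, so I shift the remaining motion accordingly.

Run:
```python
from h import *
r=np.radians
g=75
for cx,cz,be in ((154,8.5,45),(154.5,6.4,45),(155,5.3,38),(155.3,4.6,31)):
    arm.servo_line(poseC(cx,cz,r(be),g),rotb(r(be)),rate=25); st((cx,cz,be))
a,b,c=snap("6",("scene","side","wrist"))
f=lambda i,sz:cv2.resize(i,sz,interpolation=cv2.INTER_CUBIC)
cv2.imwrite("pics/m6.png",np.hstack([f(a[120:240,250:410],(400,300)),f(c,(400,300))]))
P=np.load("scene_6.npy"); 
B=np.stack([(P-HEEL)@Ub,(P-HEEL)@Vb,P[...,2]-12],-1)
for v in range(189,203,3): print(v,[tuple(np.round(B[v,u]).astype(int).tolist()) for u in range(364,390,4)])
```

```text
(154, 8.5, 45) t15.68 F [-1.   0.3 -1.8] g75.1
(154.5, 6.4, 45) t15.93 F [ 0.3  0.7 -2.3] g74.8
(155, 5.3, 38) t16.31 F [ 0.5  1.1 -1.6] g74.8
(155.3, 4.6, 31) t16.68 F [ 0.5  0.3 -1.3] g75.0
189 [(128, 17, 37), (134, 20, 37), (139, 26, 32), (145, 25, 37), (151, 27, 37), (159, -10, 84), (164, -11, 88)]
192 [(129, 11, 37), (135, 13, 37), (141, 20, 32), (147, 18, 38), (153, 21, 37), (158, 53, 2), (166, -11, 81)]
195 [(131, 5, 36), (137, 8, 36), (143, 14, 32), (149, 13, 37), (155, 15, 37), (160, 48, 0), (166, 49, 3)]
198 [(133, -1, 36), (139, 4, 34), (145, 5, 36), (151, 7, 37), (156, 11, 35), (162, 40, 2), (168, 44, 0)]
201 [(135, -5, 35), (140, 2, 29), (146, -1, 36), (152, 1, 37), (157, 21, 15), (163, 35, 1), (170, 37, 2)]
```

View pics/m6.png

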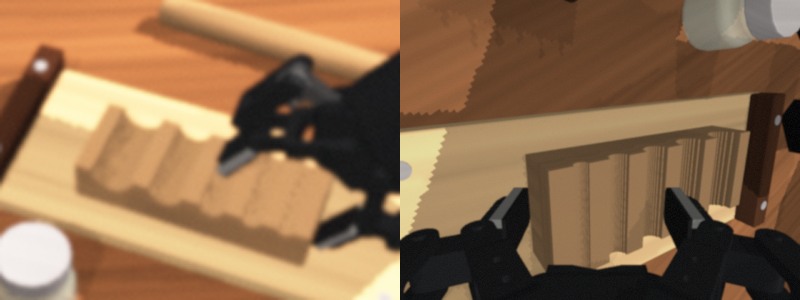

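The head is now 4–5 mm up and still supported (about 1.3 N). I draw the finger out slowly.

Run:
```python
from h import *
r=np.radians
g=75;be=31
for cx,cz in ((155.8,3.9),(157,3.7),(158.5,3.7),(161,3.7),(172,5)):
    arm.servo_line(poseC(cx,cz,r(be),g),rotb(r(be)),rate=12); st((cx,cz,be))
# back off along the tool axis and away, then up
arm.servo_line(poseC(225,40,r(be),g),rotb(r(be)),rate=120)
s=st('back'); print(s['tool_pos'])
arm.servo_line(s['tool_pos']+120*Z,rate=200)
a,b,c=snap("7",("scene","side","wrist"))
f=lambda i,sz:cv2.resize(i,sz,interpolation=cv2.INTER_CUBIC)
cv2.imwrite("pics/m7.png",np.hstack([f(a[100:280,220:460],(400,300)),f(c,(400,300))]))
P=np.load("scene_7.npy"); img=cv2.imread("pics/scene_7.png")
B=np.stack([(P-O)@U,(P-O)@V,P[...,2]-12],-1)
m=(B[...,2]>24)&(B[...,2]<42)&(img[...,1]>70)&(abs(B[...,1])<70)&(B[...,0]>-128)&(B[...,0]<140)
q=B[m]; q=q[q[:,2]>np.median(q[:,2])-3]; rr=cv2.minAreaRect(q[:,:2].astype(np.float32)); print(np.median(q[:,2]),rr,np.round(np.percentile(q,[1,99],axis=0),1).tolist())
```

```text
(155.8, 3.9, 31) t17.07 F [-1.7 -1.6  4.4] g75.2
(157, 3.7, 31) t17.32 F [-2.7 -2.5  5. ] g75.3
(158.5, 3.7, 31) t17.60 F [-1.8 -3.   5. ] g75.0
(161, 3.7, 31) t17.96 F [-2.6 -3.   4.8] g74.8
(172, 5, 31) t19.03 F [-0.5  0.7  0.8] g75.4
back t19.72 F [-0.6 -1.1 -0.7] g74.9
[580.06071548 143.59723728  61.914593  ]
33.03397098401854 ((2.6288528442382812, -14.258228302001953), (61.88231658935547, 160.2922821044922), 88.05470275878906) [[-76.2, -45.9, 29.3], [81.9, 15.6, 35.1]]
```

View pics/m7.png

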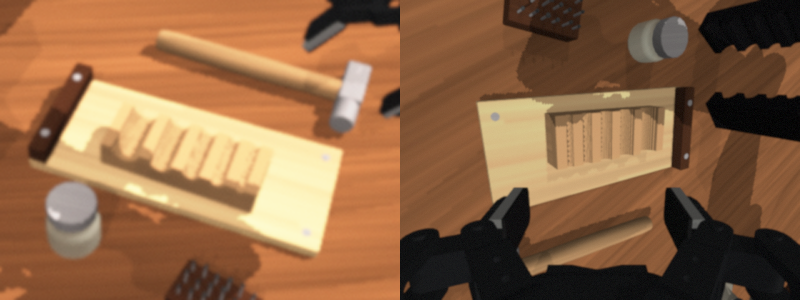

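The block lies flat: its top is 33 mm above the board, its foot 53 mm from the cleat, and it is turned about 2°. Now I push it back on the head end with two fingertips spread across it.

```bash
cat >> h.py <<'E'
def rotp(s,yaw=0):
    c,sn=np.cos(yaw),np.sin(yaw); v=c*V-sn*U
    x=s*v; return np.stack([x,-Z,np.cross(x,-Z)],1)
E
python3 - <<'E'
from h import *
y=-14; g=42; z=12+9-SW(g)
q0=arm.read_state()['q']
best=None
for s in (1,-1):
    qa=arm.ik(W(118,y,120),rotp(s)); print(s,None if qa is None else np.round(qa,2))
    if qa is not None and (best is None or abs(qa-q0).sum()<best[0]): best=(abs(qa-q0).sum(),s)
s=best[1]; open('s.txt','w').write(str(s)); R=rotp(s)
arm.reach(W(118,y,120),R); set_gripper(g/85,20)
arm.servo_line(W(118,y,z),R,rate=100); f0=st('down')['ft_force']
for x in (100,90,75,60,50,46):
    arm.servo_line(W(x,y,z),R,rate=40); k=st(x); 
    if (k['ft_force']-f0)@U>8: break
a,b,c=snap("8",("scene","side","wrist"))
f=lambda i,sz:cv2.resize(i,sz,interpolation=cv2.INTER_CUBIC)
cv2.imwrite("pics/m8.png",np.hstack([f(a[100:280,220:460],(400,300)),f(c,(400,300))]))
E
```

```text
1 [ 0.52  0.4   0.03  0.   -1.2  -0.96]
-1 [ 0.52  0.4   0.03  0.   -1.2   2.18]
down t23.48 F [ 0.  -0.   0.7] g42.2
100 t24.08 F [ 0.1 -0.5  0.3] g41.9
90 t24.48 F [-0.1  1.  -0.8] g42.3
75 t25.01 F [-0.5 -0.2  0.1] g42.2
60 t25.53 F [0.3 0.7 0. ] g42.0
50 t25.93 F [-0.3 -0.6 -0.1] g42.2
46 t26.18 F [-0.2  0.8  0.4] g41.8
```

View pics/m8.png

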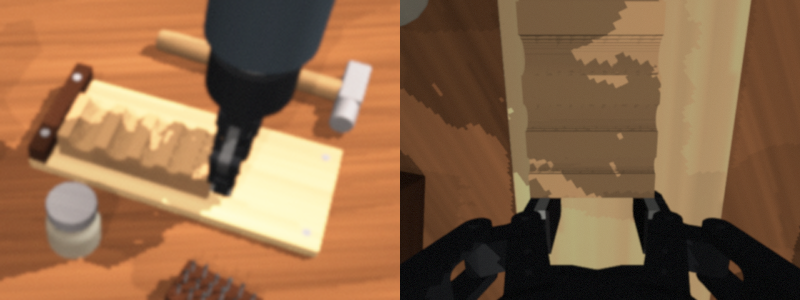

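It slides back squarely and is nearly at the cleat. I finish with small steps and a force stop.

Run:
```python
from h import *
y=-14; g=42; z=12+9-SW(g); R=rotp(int(open('s.txt').read()))
x=46
while x>34:
    x-=0.7; arm.servo_line(W(x,y,z),R,rate=10); arm.hold(0.05)
    F=np.mean([arm.read_state()['ft_force'] for _ in range(3)],axis=0); k=arm.read_state()
    print('%.1f'%x,np.round((k['tool_pos']-O)@U,1),np.round([F@U,F@V,F[2]],1))
    if F@U>7: break
arm.hold(.2); st('end')
arm.servo_line(W(x+25,y,z),R,rate=60)
arm.servo_line(W(x+60,y,170),R,rate=150)
a,b,c=snap("9",("scene","side","wrist"))
f=lambda i,sz:cv2.resize(i,sz,interpolation=cv2.INTER_CUBIC)
cv2.imwrite("pics/m9.png",np.hstack([f(a[100:280,220:460],(400,300)),f(c,(400,300))]))
for n in ("scene","wrist"):
    P=np.load(n+"_9.npy"); img=cv2.imread(f"pics/{n}_9.png")
    B=np.stack([(P-O)@U,(P-O)@V,P[...,2]-12],-1)
    m=(B[...,2]>24)&(B[...,2]<42)&(img[...,1]>65)&(abs(B[...,1])<70)&(B[...,0]>-134)&(B[...,0]<140)
    k,l,stt,_=cv2.connectedComponentsWithStats(m.astype(np.uint8)); q=B[l==1+np.argmax(stt[1:,4])]
    q=q[q[:,2]>np.median(q[:,2])-3]; rr=cv2.minAreaRect(q[:,:2].astype(np.float32)); print(n,np.median(q[:,2]),rr)
st()
```

```text
45.3 45.4 [0.6 0.5 0.6]
44.6 44.7 [ 1.3 -0.3 -0.8]
43.9 43.8 [ 1.9 -1.  -1.1]
43.2 43.1 [ 1.   0.4 -0.7]
42.5 42.4 [ 1.1 -0.7 -1. ]
41.8 41.8 [ 1.8 -0.2 -2. ]
41.1 41.1 [ 1.1 -0.4 -0.4]
40.4 40.4 [ 1.1 -0.6 -0.1]
39.7 39.7 [ 2.1  0.4 -0.4]
39.0 39.6 [ 4.9  0.3 -1.5]
38.3 39.5 [ 6.9  0.7 -1.7]
37.6 39.6 [ 8.7  2.1 -1.5]
end t30.13 F [ 2.4  8.  -0.9] g41.6
scene 32.88506537369085 ((-12.220584869384766, -16.174591064453125), (63.0864143371582, 86.93769073486328), 89.79219055175781)
wrist 31.85389235160531 ((-0.9535808563232422, -17.074356079101562), (58.445533752441406, 60.06501007080078), 0.03417826071381569)
 t32.04 F [-0.1  0.4 -0.1] g42.0
```

View pics/m9.png

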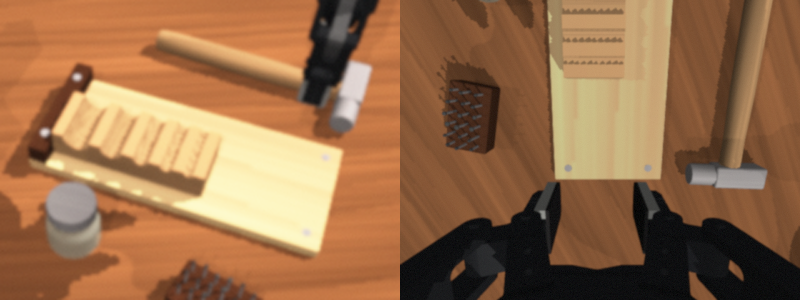

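The push stopped firmly at the cleat. I check the foot joint from above, and the bystanders against the first pictures.

Run:
```python
from h import *
s=arm.read_state(); arm.servo_line(s['tool_pos']+80*Z,rate=200)
arm.reach(W(-89,-12,250),rot(0))
arm.hold(.2)
a,b,c=snap("10",("scene","side","wrist"))
f=lambda i,sz:cv2.resize(i,sz,interpolation=cv2.INTER_CUBIC)
cv2.imwrite("pics/m10.png",np.hstack([f(c[90:270,200:400],(400,360)),f(a[90:300,130:460],(400,360))]))
P=np.load("wrist_10.npy"); B=np.stack([(P-O)@U,(P-O)@V,P[...,2]-12],-1); img=c
m=(B[...,2]>27)&(B[...,2]<37)&(img[...,1]>65)&(abs(B[...,1])<70)&(B[...,0]>-136)&(B[...,0]<140)
k,l,stt,_=cv2.connectedComponentsWithStats(m.astype(np.uint8)); L=l==1+np.argmax(stt[1:,4])
q=B[m]; rr=cv2.minAreaRect(q[:,:2].astype(np.float32)); print(np.median(q[:,2]),rr)
# foot & head edge, per y
for y in range(-42,16,8):
    w=q[abs(q[:,1]-y)<3]; print(y,np.round([w[:,0].min(),w[:,0].max()],1) if len(w) else '')
# bystander change
A=cv2.imread("pics/wrist1.png")
print('diff jar/burr px',[float(np.abs(A[r].astype(int)-c[r]).mean().round(1)) for r in (np.s_[15:90,225:290],np.s_[0:60,50:150],np.s_[270:330,60:180])])
st()
```

```text
31.92740528978362 ((-51.2256965637207, -17.401500701904297), (60.46205520629883, 160.62327575683594), 89.9983139038086)
-42 [-131.2   29.1]
-34 [-131.5   28.2]
-26 [-130.7   28.5]
-18 [-131.1   28.7]
-10 [-131.2   28.5]
-2 [-131.5   28. ]
6 [-130.8   28.6]
14 [-130.7   27.7]
diff jar/burr px [2.0, 2.1, 11.1]
 t34.53 F [-0.9  0.2 -0.2] g42.0
```

View pics/m10.png

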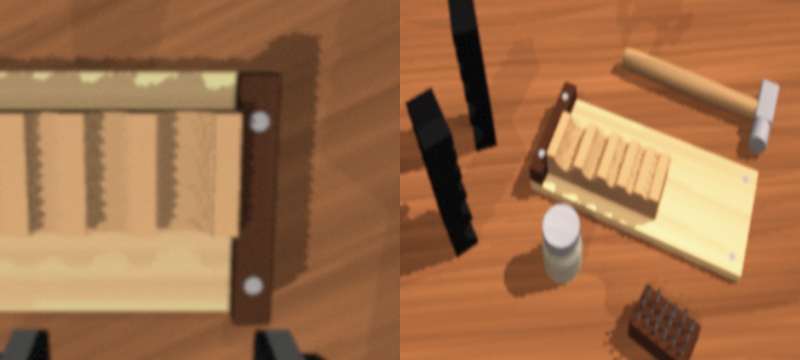

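View pics/wrist_10.png

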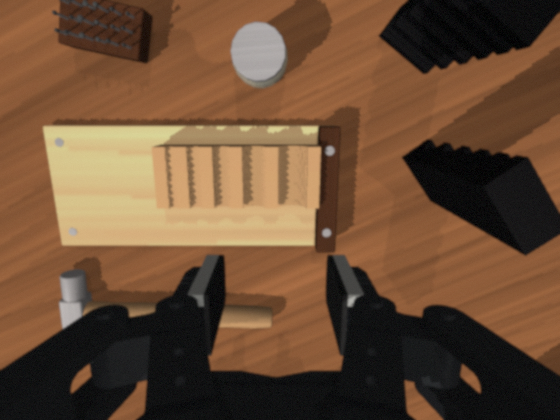

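The block's foot meets the cleat edge at (320,178) in the wrist view, square to 0.01°, with the grooves up. The hammer, jar and burr stand are at the same pixels as before. Handing in.

Run:
```python
from h import *
order.close_job();
```

```text
the job is handed in; nothing more can be done
```

The block now lies flat on its smooth back with the grooves up and its foot butted square against the cleat. I handed the job in at about 34.5 s, with the hand roughly 190 mm above the block.

- **Tipping and lowering:** I straddled the head loosely with the fingers, without gripping, and tipped the block away from the cleat. I let it down on the +x finger while tilting the tool. The heel crept about 3 mm toward the cleat on the way down, and I corrected for it. The finger was drawn out from under the last 4–5 mm; its tip rubbed the board at about 5–6 N.
- **Pushing back:** I pushed on the head end with two fingertips until the block stopped against the cleat, at about 9 N.

**Last checks (wrist camera):**
- **Flat:** the top of the block is 31.9 mm above the board.
- **Against the cleat:** the foot is at x = -131 ± 0.4 mm. The cleat face measures about -131 mm in the same view, so there is no visible gap.
- **Square:** the fitted angle is within 0.1° of the board.
- **Bystanders:** the jar and burr stand match the first wrist picture. The hammer's image patch differed more (11 against 2 grey levels). I put this down to the fingers being at a different opening there; by eye the hammer is where it was.

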